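Hold the screwdriver ready over the hinge screw

TASK

Draw the screwdriver with the pink cap straight up out of the wooden stand and bring it, kept upright, to the small blue vise in which a spectacle arm is clamped. Finish while still holding it there in the gripper, steady and upright (its flat cap level), with its tip directly above the brass hinge screw and about 15 mm clear of it; the driver must not touch the vise, the arm or the screw, and the other two drivers, the tin and the buffing block stay where they are.

Things in the scene. Friction and masses are not known exactly. Their poses are not given: they have to be found in the camera images.
- driver_pink: the precision screwdriver to be held: slim steel shaft 6 mm in diameter and 88 mm long, with a flat round pink cap on top, 23 mm in diameter and 5 mm thick (from 88 to 93 mm above the origin; grip it across the cap, or the shaft under it). Loose, 18 to 31 g. Origin: the lower end (tip) of the shaft on its axis; z runs along the shaft to the cap. It starts standing in one of the wells of the stand, may lean up to about 5 degrees, and stays free to turn in the well
- driver_teal: bystander: like it, with a teal cap 21 mm in diameter, 88 mm tall, in another well; origin at its lower end, z up the shaft
- driver_grey: bystander: like it, with a grey cap 20 mm in diameter, 84 mm tall, in another well; origin at its lower end, z up the shaft
- stand: fixed wooden block 44 x 160 x 45 mm (x, y, z) on a dark foot plate 60 x 176 x 6 mm; origin at the centre of the underside. Three wells 9 mm wide, in a row along its y axis at y = -55, 0 and +55 mm, 35 mm deep: their floors lie 10 mm above the underside, so the pink-capped driver stands 58 mm out of the block, the teal one 53 mm, the grey one 49 mm. Which driver is in which well varies
- vise: fixed small blue vise, 100 x 56 mm base, jaws up to 39 mm high, with a dark clamping knob at its +x end (reaches to x = 84 mm, up to 35 mm high). A black spectacle arm, 5 mm thick and 45 mm high at its top edge, is clamped upright between the jaws along the vise's y axis (from y = -82 to +22 mm). Origin: centre of the underside below the hinge screw
- screw_head (a point): top centre of the brass hinge screw, 7.6 mm in diameter, that stands upright on a 9 mm steel barrel on the spectacle arm, 58 mm above the worktop; it is the highest point of the vise
- tin: bystander: round teal and white tin, 54 mm in diameter, 22 mm high, origin at the centre of its underside
- block: bystander: felt buffing block with a wooden back, 26 x 62 x 24 mm, origin at the centre of its underside

How it is judged:
By the outcome, as a careful person would: the job done as asked, in the order asked, and still so for the second after the job is handed in, while the arm keeps its last pose, push and grip.
It also fails if it takes over 43 s, if anything falls off the work surface, if the arm or the gripper's body presses on something with over 40 N, if the wrist force passes 120 N, or if a joint passes its speed limit or range.

ROBOT

A 6-joint arm with a two-finger parallel gripper is mounted at the origin on a cart in front of the work surface, level with it; the furniture and walls round the work are solid. World frame = base frame: x ahead of the robot, y to its left, z up, the work surface at z = 0. Lengths are in m, angles in rad, forces in N, time in s.
With the tool pointing down it reaches from about 0.35 to 0.85 m from the base axis. Payload 8.1 kg.
Tool frame: the origin (TCP) lies midway between the tips of the shut fingers; the grasp point (between the pads) lies 19 mm behind it (manip.hold_point_z is the distance from the TCP to the grasp point, in m); z points along the fingers, y is the line along which they close (so a half turn about z gives the same grasp; the last joint's range is limited). The gripper opens to 93 mm and grips with 3 to 60 N. Pads are 15 mm wide; open, the fingers measure 128 mm over their backs; the gripper's body (75 mm by 188 mm) begins 65 mm behind the grasp point.
Start: joints at [-1.277, 0.13, 1.488, -0, 1.523, -0.085], TCP at [0.222, -0.557, 0.196] pointing down, gripper open.
Joint ranges: [-2.96, 2.96], [-0.89, 2.26], [0.02, 2.5], [-1.34, 4.48], [0, 2.73], [-2.66, 2.66]. Speed limits (rad/s): [2.39, 2.39, 2.79, 3.14, 3.14, 3.14].

INTERFACE

Orientations are given as a rotation vector (axis times angle).
In Python, from rig import telemetry, cams, order, manip gives the robot as it stands.
- The arm moves only by the tool apply_moves, never from a script. Its argument "plan" is a list of rows, each a list of 2 entries, a list of its own where there are three numbers: the shift along the tool's x, y, z in mm, then the turn, a rotation vector about the tool's x, y, z in degrees. In form: [[[tx, ty, tz], [rx, ry, rz]], ...]. A call has exactly 8 rows; each row is the pose to reach, as a shift and turn from the pose commanded when the call began, along the tool's axes at that moment; what a row does not reach only later rows make up. A row lasts 1/10 s, in which the tool goes at most 50 mm and 8.59 degrees, less where a joint would pass 70% of its speed; a pose out of reach is approached as far as the arm can. A call with a gripper value outside its range is refused whole. "fingers" is the opening, from 0 (shut) to 1 (fully open), set as the call begins (left out, the last holds). The fingers move at their own pace and stop on an object; "grip_force" is the grip in N (left out, the last holds). Time passes only in rows, so rows that repeat a pose let the fingers close, or fill a call up. It gives the time, the measured TCP pose, the force, the opening and the grip force at its end, in the units of the state.
- telemetry.read_state(): the state, without advancing time (a new reading comes with each control period).
- cams.get_image(name): name is "scene" or "side" or "wrist"; returns the picture (420x560x3 uint8, red, green, blue); there is no depth.
- cams.calibration(name): a dict with "intrinsics" (3x3 intrinsics, pixels), "cam_to_world" (4x4, takes a point from camera to world coordinates). Camera axes: x right, y up, looking along -z (the intrinsics and any distortion apply to the point x, -y, -z); pixel columns grow to the right and rows downward; lengths in m; the calibration is good to about 2 mm. A picture is of the moment at which its call begins: read the wrist's pose just before it. calibration takes no time and is no camera call; for the wrist camera it gives the pose at the moment of the call.
- order.finish_job(): hands the job in; it is judged then, once.
The state is a dict: "t": time; "joint_pos": joint angles; "joint_vel": joint speeds; "effort": joint torques, N m; "eef_pos": TCP position; "orientation": TCP orientation; "contact_force": force on the tool from outside, world axes, zero at the start; "ft_torque": the same for the moment, N m; "width": finger opening in m; "grip_force": force on a finger pad.
Only numpy, scipy, OpenCV 4.12 (cv2) and the standard library are available. Lean on these libraries where they do the work, as an engineer would, in place of code of your own. Each camera call takes 0.05 s, during which the arm holds its last target. There are 200 camera calls.

## Working session

There is one attempt and no reset: what is moved stays moved. The work goes in short steps, Python scripts to look and compute and a tool call to move; the robot and the scene stay as the last step left them, time stands still between calls to the robot, and variables do not carry over. Pictures are saved under pics/ and viewed, at most 10 in all, crops included, and the job is handed in when it is done.

Besides the shell and the picture viewer there is one more tool, called after "Emit:" as name(argument=value, ...), one argument or row to a line, values as JSON. apply_moves: Moves the arm, as the interface text tells. Its arguments: {"type":"object","properties":{"plan":{"type":"array"},"fingers":{"type":"number"},"grip_force":{"type":"number"}},"required":["plan"]}

```bash
ls; mkdir -p pics; python3 - <<'E'
from rig import telemetry,cams,manip
import cv2,numpy as np
s=telemetry.read_state();print(s['t'],s['eef_pos'],s['orientation'],s['width'],s['contact_force'],manip.hold_point_z)
a=[cams.get_image(n) for n in("scene","side","wrist")]
for n,i in zip(("scene","side","wrist"),a):
    cv2.imwrite(f"pics/{n}0.png",i[:,:,::-1])
    c=cams.calibration(n);print(n,{k:np.round(v,4).tolist() if not isinstance(v,str) else v for k,v in c.items()})
E
```

```text
pics
0.0 [ 0.22172381 -0.5568811   0.19540745] [-3.08365979e+00 -5.91116895e-01  2.95929197e-04] 0.09299818825990995 [-0.56168817  0.0712605   0.21374968] 0.0188
scene {'intrinsics': [[442.7474, 0.0, 281.4409], [0.0, 442.7474, 210.7763], [0.0, 0.0, 1.0]], 'cam_to_world': [[-0.7331, 0.3627, -0.5754, -0.18], [-0.68, -0.3706, 0.6327, 0.7183], [0.0162, 0.8551, 0.5183, 0.659], [0.0, 0.0, 0.0, 1.0]]}
side {'intrinsics': [[544.0229, 0.0, 278.4128], [0.0, 544.0229, 204.1445], [0.0, 0.0, 1.0]], 'cam_to_world': [[0.9964, 0.0636, -0.0569, 0.3641], [-0.0838, 0.6041, -0.7925, -1.2095], [-0.016, 0.7944, 0.6072, 1.0161], [0.0, 0.0, 0.0, 1.0]]}
wrist {'intrinsics': [[308.5389, 0.0, 276.968], [0.0, 308.5389, 210.0551], [0.0, 0.0, 1.0]], 'cam_to_world': [[0.3685, 0.8964, 0.2464, 0.2894], [-0.9296, 0.3555, 0.0972, -0.5305], [-0.0004, -0.2649, 0.9643, 0.3841], [0.0, 0.0, 0.0, 1.0]]}
```

View pics/scene0.png

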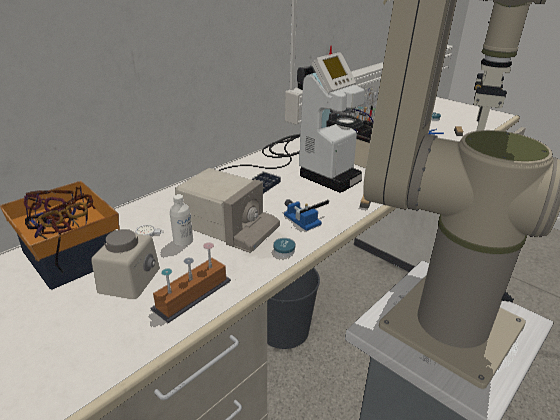

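View pics/side0.png

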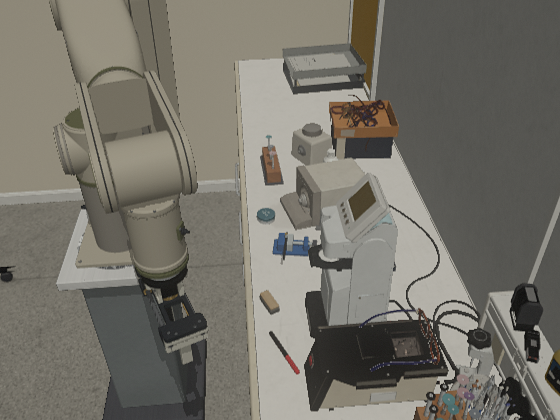

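The scene view shows the stand near (190,290) with the pink cap at about (208,246), and the vise near (303,213). In the side view the stand is at (271,165) and the vise at (292,245). I'll enlarge these areas.

```bash
python3 - <<'E'
import cv2,numpy as np
def crop(n,x,y,w,h,s): return cv2.resize(cv2.imread(f"pics/{n}0.png")[y:y+h,x:x+w],None,fx=s,fy=s,interpolation=cv2.INTER_CUBIC)
a=np.hstack([crop("scene",145,232,100,75,4),crop("scene",270,185,100,75,4)])
b=np.hstack([crop("side",235,125,100,75,4),crop("side",250,200,100,75,4)])
cv2.imwrite("pics/crops.png",np.vstack([a,b]))
E
```

```text
(no output)
```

View pics/crops.png

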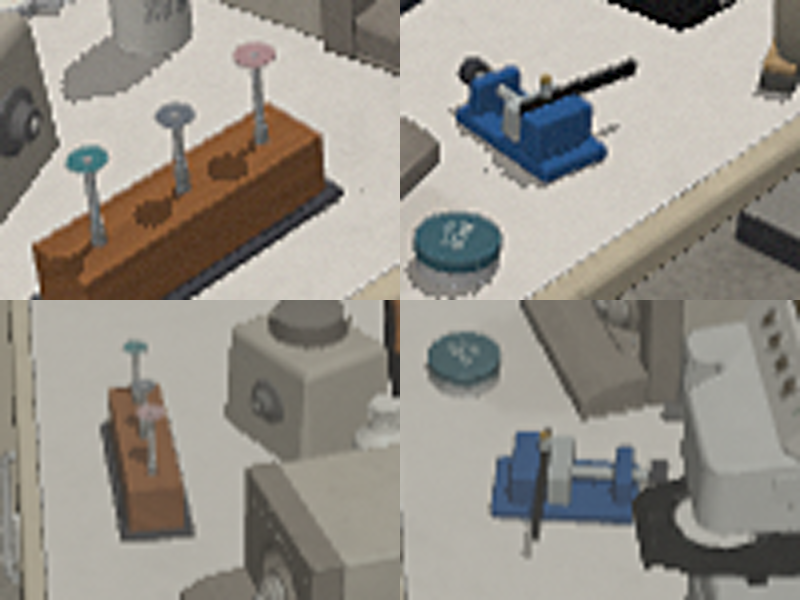

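Crops: the pink cap is at scene (208.4,245.1) and side (272.1,152.4). The brass screw is at scene (306.1,204.1) and side (286,233.3). The pink driver is in the end well nearest the vise.

```bash
cat > h.py <<'E'
import numpy as np, cv2
from rig import telemetry,cams
from scipy.spatial.transform import Rotation as R
def ray(n,u,c=None):
    c=c or cams.calibration(n);K=np.array(c['intrinsics']);T=np.array(c['cam_to_world'])
    d=np.linalg.solve(K,[u[0],u[1],1]);d=T[:3,:3]@[d[0],-d[1],-d[2]];return T[:3,3],d/np.linalg.norm(d)
def tri(rays):
    A=sum(np.eye(3)-np.outer(d,d) for o,d in rays);b=sum((np.eye(3)-np.outer(d,d))@o for o,d in rays)
    p=np.linalg.solve(A,b);return p,[np.linalg.norm(np.cross(p-o,d))*1e3 for o,d in rays]
def onz(r,z): return r[0]+r[1]*(z-r[0][2])/r[1][2]
def proj(n,p,c=None):
    c=c or cams.calibration(n);K=np.array(c['intrinsics']);T=np.array(c['cam_to_world'])
    q=T[:3,:3].T@(np.array(p)-T[:3,3]);q=K@[q[0],-q[1],-q[2]];return q[:2]/q[2]
E
python3 - <<'E'
from h import *
P=lambda m,*a:print(m,*[np.round(x,4) for x in a])
def s(x,y,X,Y,ox=0,oy=0): return (X+(x-ox+.5)/4-.5, Y+(y-oy+.5)/4-.5)
A=lambda x,y:ray("scene",s(x,y,145,232)); B=lambda x,y:ray("scene",s(x,y,270,185,400))
C=lambda x,y:ray("side",s(x,y,235,125,0,300)); D=lambda x,y:ray("side",s(x,y,250,200,400,300))
a,c=A(255,54),C(150,411);P("cap",*tri([a,c]),onz(a,.103),onz(c,.103))
a,c=A(261,143),C(153,472);P("shaft base",*tri([a,c]),onz(a,.045),onz(c,.045))
a,c=B(546,76),D(546,432);P("screw",*tri([a,c]),onz(a,.058),onz(c,.058))
P("teal",onz(A(87,158),.098),onz(C(136,347),.098)); P("tealbase",onz(A(99,244),.045)); P("grey cap",onz(A(175,115),.094)); P("greybase",onz(A(182,192),.045))
for q in [(322,135),(268,103),(35,243)]:P("stand top corner",onz(A(*q),.045))
P("tin",onz(B(458,240),.022))
P("arm tip/near screw",onz(B(632,66),.045),onz(B(522,105),.045))
P("side arm",onz(D(534,540),.04),onz(D(545,450),.045))
E
```

```text
cap [0.4526 0.2528 0.1029] [0.1077 0.1077] [0.4526 0.2529 0.103 ] [0.4525 0.2526 0.103 ]
shaft base [0.4531 0.2542 0.0437] [0.681 0.681] [0.4509 0.2552 0.045 ] [0.4536 0.253  0.045 ]
screw [ 0.4642 -0.0884  0.0585] [0.2111 0.2111] [ 0.4649 -0.0891  0.058 ] [ 0.464 -0.088  0.058]
teal [0.449  0.3624 0.098 ] [0.4488 0.3616 0.098 ]
tealbase [0.4461 0.3646 0.045 ]
grey cap [0.4503 0.3082 0.094 ]
greybase [0.4486 0.3105 0.045 ]
stand top corner [0.4322 0.2273 0.045 ]
stand top corner [0.4762 0.2294 0.045 ]
stand top corner [0.4701 0.3866 0.045 ]
tin [0.413  0.0542 0.022 ]
arm tip/near screw [ 0.445  -0.1591  0.045 ] [ 0.4655 -0.0658  0.045 ]
side arm [ 0.4478 -0.1741  0.04  ] [ 0.4629 -0.0915  0.045 ]
```

```bash
python3 - <<'E'
from h import *
for m,n,u in [("machine base L","scene",(300,180)),("front","scene",(345,193)),("R","scene",(362,180)),("beige foot front","scene",(245,250)),("box front","scene",(230,243)),("box R foot","scene",(280,222)),("cam box near","scene",(130,297)),("cam R","scene",(160,265)),("bottle","scene",(183,245)),("sidestage","side",(308,330)),("sidestage2","side",(310,262)),("bagbox side","side",(325,160)),("cambox side","side",(312,163)),("beige foot side","side",(300,228)),]:
    r=ray(n,u);print(m,*[np.round(onz(r,z)[:2],3) for z in (0,.1,.2,.3)])
s=telemetry.read_state();print(s['eef_pos'],R.from_rotvec(s['orientation']).as_matrix().round(4))
E
```

```text
machine base L [ 0.64 -0.27] [ 0.515 -0.12 ] [0.391 0.03 ] [0.267 0.18 ]
front [ 0.483 -0.301] [ 0.383 -0.146] [0.282 0.008] [0.181 0.163]
R [ 0.495 -0.412] [ 0.393 -0.241] [ 0.29  -0.069] [0.188 0.102]
beige foot front [0.488 0.116] [0.387 0.208] [0.285 0.299] [0.184 0.39 ]
box front [0.538 0.122] [0.429 0.213] [0.32  0.303] [0.211 0.394]
box R foot [ 0.514 -0.04 ] [0.409 0.075] [0.303 0.19 ] [0.198 0.306]
cam box near [0.541 0.405] [0.432 0.453] [0.322 0.5  ] [0.213 0.548]
cam R [0.589 0.297] [0.472 0.361] [0.356 0.425] [0.239 0.489]
bottle [0.616 0.211] [0.495 0.288] [0.375 0.365] [0.254 0.442]
sidestage [ 0.488 -0.378] [ 0.476 -0.46 ] [ 0.463 -0.541] [ 0.451 -0.623]
sidestage2 [ 0.523 -0.148] [ 0.507 -0.253] [ 0.491 -0.357] [ 0.476 -0.462]
bagbox side [0.639 0.349] [0.612 0.195] [0.585 0.042] [ 0.558 -0.111]
cambox side [0.593 0.335] [0.57  0.183] [0.548 0.031] [ 0.525 -0.121]
beige foot side [ 0.512 -0.004] [ 0.498 -0.122] [ 0.483 -0.241] [ 0.468 -0.36 ]
[ 0.22178996 -0.55702131  0.19566531] [[ 9.291e-01  3.698e-01 -4.000e-04]
 [ 3.698e-01 -9.291e-01  1.300e-03]
 [ 1.000e-04 -1.400e-03 -1.000e+00]]
```

```bash
cat >> h.py <<'E'
def rows(P0,R0,wps,n):
    """rows in tool axes of (P0,R0) for way points (xyz,yaw_deg of turn about world z from R0), n rows, evenly by length"""
    w=np.array([[*P0,0]]+wps,float);L=np.r_[0,np.cumsum(np.linalg.norm(np.diff(w,axis=0)*[1,1,1,.005],axis=1))]
    out=[]
    for t in np.linspace(0,L[-1],n+1)[1:]:
        q=np.array([np.interp(t,L,w[:,k]) for k in range(4)])
        out.append((q[:3],q[3]))
    return out
def show(out,P0,R0,y0=0):
    for p,y in out:
        d=R0.T@(p-P0)*1e3;rv=R.from_matrix(R0.T@R.from_euler('z',y-y0,degrees=True).as_matrix()@R0).as_rotvec(degrees=True)
        print([[int(round(v)) for v in d],[round(v,1) for v in rv]])
E
python3 - <<'E'
from h import *
s=telemetry.read_state();P=s['eef_pos'];M=R.from_rotvec(s['orientation']).as_matrix()
o=rows(P,M,[[.25,-.33,.25,40],[.38,-.1,.25,85],[.42,.15,.25,130],[.4526,.2528,.20,158.3]],24)
for k in range(3):
    P0,y0=(P,0) if k==0 else o[8*k-1]
    M0=R.from_euler('z',y0,degrees=True).as_matrix()@M
    print(P0);show(o[8*k:8*k+8],P0,M0,y0)
E
```

```text
[ 0.22178996 -0.55702131  0.19566531]
[[18, -32, -9], [np.float64(0.0), np.float64(-0.0), np.float64(-6.4)]]
[[35, -64, -17], [np.float64(0.0), np.float64(-0.0), np.float64(-12.7)]]
[[53, -96, -26], [np.float64(0.0), np.float64(-0.0), np.float64(-19.1)]]
[[70, -128, -34], [np.float64(0.0), np.float64(-0.0), np.float64(-25.5)]]
[[88, -160, -43], [np.float64(0.0), np.float64(-0.0), np.float64(-31.8)]]
[[105, -192, -52], [np.float64(0.0), np.float64(-0.1), np.float64(-38.2)]]
[[131, -217, -54], [np.float64(0.0), np.float64(-0.1), np.float64(-44.6)]]
[[160, -241, -54], [np.float64(0.0), np.float64(-0.1), np.float64(-50.9)]]
[ 0.28161347 -0.27406848  0.25      ]
[[37, 8, 0], [np.float64(0.0), np.float64(-0.0), np.float64(-6.4)]]
[[73, 16, 0], [np.float64(0.0), np.float64(-0.0), np.float64(-12.7)]]
[[110, 24, 0], [np.float64(0.0), np.float64(-0.0), np.float64(-19.1)]]
[[146, 31, 0], [np.float64(0.0), np.float64(-0.0), np.float64(-25.5)]]
[[183, 39, 0], [np.float64(0.0), np.float64(-0.0), np.float64(-31.9)]]
[[219, 39, 0], [np.float64(0.0), np.float64(-0.1), np.float64(-38.3)]]
[[256, 33, 0], [np.float64(0.0), np.float64(-0.1), np.float64(-44.9)]]
[[292, 28, 0], [np.float64(0.0), np.float64(-0.1), np.float64(-51.4)]]
[ 0.3954044  -0.00372248  0.25      ]
[[27, 25, 0], [np.float64(0.0), np.float64(-0.0), np.float64(-6.5)]]
[[54, 50, 0], [np.float64(0.0), np.float64(-0.0), np.float64(-13.1)]]
[[80, 75, 0], [np.float64(0.0), np.float64(-0.0), np.float64(-19.6)]]
[[107, 100, 0], [np.float64(0.0), np.float64(-0.0), np.float64(-26.1)]]
[[127, 124, 10], [np.float64(0.0), np.float64(-0.0), np.float64(-33.4)]]
[[145, 146, 23], [np.float64(0.0), np.float64(-0.1), np.float64(-40.9)]]
[[163, 169, 36], [np.float64(0.0), np.float64(-0.1), np.float64(-48.4)]]
[[181, 191, 50], [np.float64(0.0), np.float64(-0.1), np.float64(-56.0)]]
```

View pics/wrist0.png

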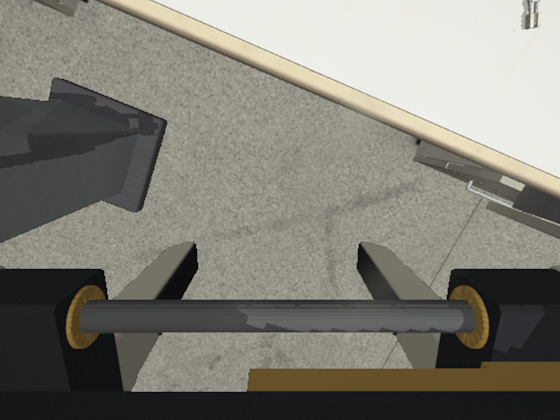

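The wrist view shows the open fingers, with tips near (190,245) and (365,245), and the floor between them. The way in is clear.

Emit:
apply_moves(
  plan=[
    [[18, -32, -9], [0, 0, -6.4]],
    [[35, -64, -17], [0, 0, -12.7]],
    [[53, -96, -26], [0, 0, -19.1]],
    [[70, -128, -34], [0, 0, -25.5]],
    [[88, -160, -43], [0, 0, -31.8]],
    [[105, -192, -52], [0, 0, -38.2]],
    [[131, -217, -54], [0, 0, -44.6]],
    [[160, -241, -54], [0, 0, -50.9]],
  ],
  fingers=0.4,
)

```text
t: 0.95
eef_pos: [0.2815, -0.2733, 0.251]
orientation: [2.528, 1.863, 0.0]
contact_force: [1.6, 0.3, 0.1]
width: 0.0379
grip_force: 0.0
```

Emit:
apply_moves(
  plan=[
    [[37, 8, 0], [0, 0, -6.4]],
    [[73, 16, 0], [0, 0, -12.7]],
    [[110, 24, 0], [0, 0, -19.1]],
    [[146, 31, 0], [0, 0, -25.5]],
    [[183, 39, 0], [0, 0, -31.9]],
    [[219, 39, 0], [0, 0, -38.3]],
    [[256, 33, 0], [0, 0, -44.9]],
    [[292, 28, 0], [0, 0, -51.4]],
  ],
)

```text
t: 1.75
eef_pos: [0.3953, -0.0025, 0.2502]
orientation: [-1.468, -2.777, 0.0]
contact_force: [0.7, 0.5, 0.3]
width: 0.0373
grip_force: 0.0
```

Emit:
apply_moves(
  plan=[
    [[27, 25, 0], [0, 0, -6.5]],
    [[54, 50, 0], [0, 0, -13.1]],
    [[80, 75, 0], [0, 0, -19.6]],
    [[107, 100, 0], [0, 0, -26.1]],
    [[127, 124, 10], [0, 0, -33.4]],
    [[145, 146, 23], [0, 0, -40.9]],
    [[163, 169, 36], [0, 0, -48.4]],
    [[181, 191, 50], [0, 0, -56]],
  ],
)

```text
t: 2.55
eef_pos: [0.4527, 0.2541, 0.1998]
orientation: [-0.009, 3.142, -0.0]
contact_force: [-0.2, -0.4, -0.3]
width: 0.037
grip_force: 0.0
```

```bash
python3 - <<'E'
from h import *
s=telemetry.read_state();print(s['eef_pos'],s['orientation'])
c=cams.calibration("wrist");i=cams.get_image("wrist");cv2.imwrite("pics/w1.png",i[:,:,::-1])
j=cams.get_image("side")[:,:,::-1];k=cams.get_image("scene")[:,:,::-1]
f=lambda a,x,y:cv2.resize(a[y:y+75,x:x+95],None,fx=3,fy=3,interpolation=cv2.INTER_CUBIC)
b=np.vstack([f(k,150,225),f(j,235,110)])
cv2.imwrite("pics/v1.png",np.hstack([cv2.copyMakeBorder(i[:,:,::-1][:, 30:530],0,30,0,0,cv2.BORDER_CONSTANT),b]))
print(proj("wrist",[.4526,.2528,.103],c),proj("wrist",s['eef_pos'],c),proj("wrist",[.4526,.2528,.045],c))
np.savez("w1.npz",K=c['intrinsics'],T=c['cam_to_world'])
E
```

```text
[0.45267145 0.25408172 0.19978072] [-9.18847428e-03  3.14155384e+00 -8.11985573e-05]
[276.39801017 205.56350352] [277.9063017  242.72218729] [276.55515803 192.81951072]
```

View pics/v1.png

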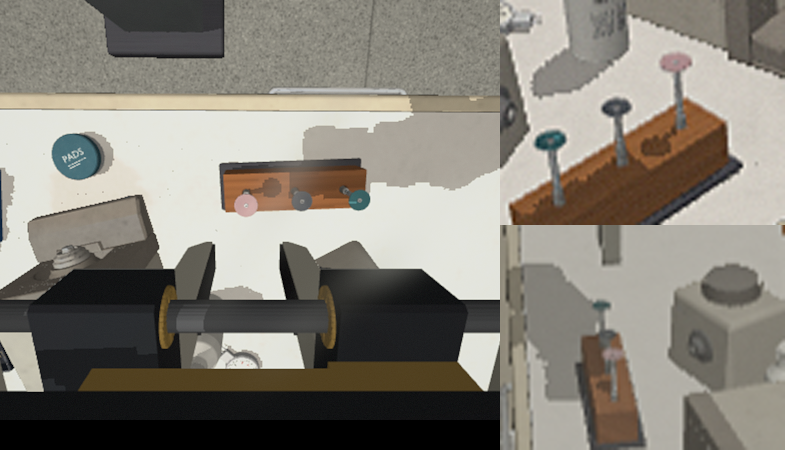

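The wrist view shows the pink cap at (276,205), which matches the predicted (276.4,205.6). The shaft foot is at about (277,193), so the driver is practically upright, and the other cameras agree. I'll descend most of the way and check.

Emit:
apply_moves(
  plan=[
    [[0, 0, 15], [0, 0, 0]],
    [[0, 0, 30], [0, 0, 0]],
    [[0, 0, 45], [0, 0, 0]],
    [[0, 0, 60], [0, 0, 0]],
    [[0, 0, 70], [0, 0, 0]],
    [[0, 0, 70], [0, 0, 0]],
    [[0, 0, 70], [0, 0, 0]],
    [[0, 0, 70], [0, 0, 0]],
  ],
)

```text
t: 3.5
eef_pos: [0.4532, 0.253, 0.1313]
orientation: [0.0, 3.14, 0.001]
contact_force: [-0.0, 0.8, 0.3]
width: 0.0369
grip_force: 0.0
```

```bash
python3 - <<'E'
from h import *
s=telemetry.read_state();print(s['eef_pos'],s['orientation'],R.from_rotvec(s['orientation']).as_matrix().round(4))
E
```

```text
[0.45318045 0.25302931 0.13133298] [2.64920591e-05 3.14028471e+00 9.68137632e-04] [[-1.0e+00  0.0e+00  1.3e-03]
 [ 0.0e+00  1.0e+00  6.0e-04]
 [-1.3e-03  6.0e-04 -1.0e+00]]
```

Emit:
apply_moves(
  plan=[
    [[0, 0, 10], [0, 0, 0]],
    [[0, 0, 20], [0, 0, 0]],
    [[0, 0, 30], [0, 0, 0]],
    [[0, 0, 40], [0, 0, 0]],
    [[0, 0, 47], [0, 0, 0]],
    [[0, 0, 50], [0, 0, 0]],
    [[0, 0, 50], [0, 0, 0]],
    [[0, 0, 50], [0, 0, 0]],
  ],
)

```text
t: 4.3
eef_pos: [0.4528, 0.2529, 0.0807]
orientation: [-0.0, 3.141, 0.0]
contact_force: [0.7, -0.3, -0.5]
width: 0.0373
grip_force: 0.0
```

Emit:
apply_moves(
  plan=[
    [[0, 0, 0], [0, 0, 0]],
    [[0, 0, 0], [0, 0, 0]],
    [[0, 0, 0], [0, 0, 0]],
    [[0, 0, 0], [0, 0, 0]],
    [[0, 0, 0], [0, 0, 0]],
    [[0, 0, 0], [0, 0, 0]],
    [[0, 0, 0], [0, 0, 0]],
    [[0, 0, 0], [0, 0, 0]],
  ],
  fingers=0,
  grip_force=25,
)

```text
t: 5.1
eef_pos: [0.4528, 0.2528, 0.0808]
orientation: [-0.0, 3.141, 0.0]
contact_force: [-0.0, 0.3, 3.1]
width: 0.0003
grip_force: 1.9
```

The fingers shut to 0.3 mm, so the cap isn't between them. I'll look before doing anything else.

```bash
python3 - <<'E'
from h import *
s=telemetry.read_state();print(s['eef_pos'],s['width'],s['grip_force'],s['contact_force'])
i=cams.get_image("wrist")[:,:,::-1];j=cams.get_image("side")[:,:,::-1];k=cams.get_image("scene")[:,:,::-1]
f=lambda a,x,y,s=4,w=95,h=75:cv2.resize(a[y:y+h,x:x+w],None,fx=s,fy=s,interpolation=cv2.INTER_CUBIC)
b=np.vstack([f(k,165,215),f(j,235,110)])
cv2.imwrite("pics/v2.png",np.hstack([cv2.resize(i[100:400,130:430],(400,400)).repeat(1,0) if 0 else cv2.copyMakeBorder(i[:,80:480],0,180,0,0,cv2.BORDER_CONSTANT),b]))
E
```

```text
[0.45282935 0.25281781 0.08077349] 0.00030101566618038144 1.8536249944008887 [-0.02904557  0.25788603  3.11412177]
```

View pics/v2.png

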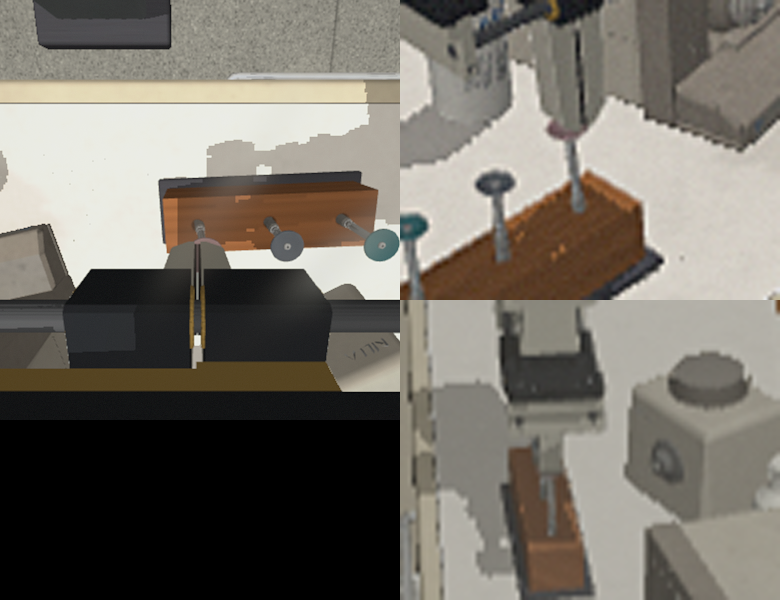

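```bash
python3 - <<'E'
from h import *
s=telemetry.read_state();p=s['eef_pos'];M=R.from_rotvec(s['orientation']).as_matrix()
for z in (0,.0188,.04,.084):
    q=p-[0,0,-z]; print(z,[proj(n,q).round(1) for n in("scene","side","wrist")])
print(s['joint_pos'],s['ft_torque'])
i=cams.get_image("wrist")[:,:,::-1];k=cams.get_image("scene")[:,:,::-1]
a=cv2.resize(i[210:360,230:330],None,fx=4,fy=4,interpolation=cv2.INTER_CUBIC)
b=cv2.resize(k[210:285,180:230],None,fx=8,fy=8,interpolation=cv2.INTER_CUBIC)
cv2.imwrite("pics/v3.png",np.hstack([a,b]))
E
```

```text
0 [array([209. , 253.5]), array([272.4, 158.3]), array([277.9, 242.7])]
0.0188 [array([208.4, 246.4]), array([272.3, 153.3]), array([278. , 254.3])]
0.04 [array([207.7, 238.3]), array([272.1, 147.5]), array([278. , 270.5])]
0.084 [array([206.3, 220.7]), array([271.8, 135.3]), array([278.3, 321.7])]
[ 4.10356740e-01 -2.99129930e-03  1.84345270e+00 -1.86606172e-05
  1.30061169e+00 -1.16044005e+00] [-0.06002799 -0.15775355 -0.00304682]
```

View pics/v3.png

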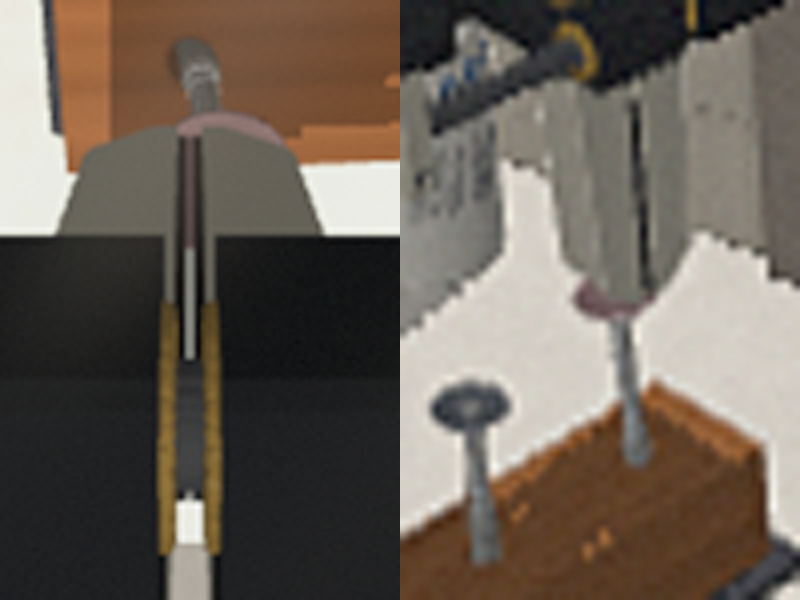

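The closed fingertips show at scene (208,247.5), about 18 mm above the nominal TCP (209,253.5). They slid over the cap's top, and the cap now leans about 6° under them. I'll lift off first, reopen, measure again, then grasp deeper.

Emit:
apply_moves(
  plan=[
    [[0, 0, -5], [0, 0, 0]],
    [[0, 0, -15], [0, 0, 0]],
    [[0, 0, -30], [0, 0, 0]],
    [[0, 0, -45], [0, 0, 0]],
    [[0, 0, -60], [0, 0, 0]],
    [[0, 0, -75], [0, 0, 0]],
    [[0, 0, -80], [0, 0, 0]],
    [[0, 0, -80], [0, 0, 0]],
  ],
)

```text
t: 6.15
eef_pos: [0.4533, 0.2531, 0.1619]
orientation: [-0.0, 3.139, 0.001]
contact_force: [0.0, -0.4, 0.2]
width: 0.0005
grip_force: 0.0
```

Emit:
apply_moves(
  plan=[
    [[0, 0, 0], [0, 0, 0]],
    [[0, 0, 0], [0, 0, 0]],
    [[0, 0, 0], [0, 0, 0]],
    [[0, 0, 0], [0, 0, 0]],
    [[0, 0, 0], [0, 0, 0]],
    [[0, 0, 0], [0, 0, 0]],
    [[0, 0, 0], [0, 0, 0]],
    [[0, 0, 0], [0, 0, 0]],
  ],
  fingers=0.4,
)

```text
t: 6.95
eef_pos: [0.4526, 0.2528, 0.1604]
orientation: [0.0, -3.142, -0.0]
contact_force: [-1.1, -0.0, 0.7]
width: 0.0368
grip_force: 0.0
```

```bash
python3 - <<'E'
from h import *
s=telemetry.read_state();print(s['t'],s['eef_pos'],s['width'])
c=cams.calibration("wrist");i=cams.get_image("wrist")[:,:,::-1];j=cams.get_image("side")[:,:,::-1];k=cams.get_image("scene")[:,:,::-1]
for n,a in(("wrist",i),("side",j),("scene",k)): cv2.imwrite(f"pics/{n}4.png",a)
f=lambda a,x,y,s=4,w=95,h=75:cv2.resize(a[y:y+h,x:x+w],None,fx=s,fy=s,interpolation=cv2.INTER_CUBIC)
b=np.vstack([f(k,165,215),f(j,235,110)])
cv2.imwrite("pics/v4.png",np.hstack([f(i,200,140,2.5,160,240),b]))
np.savez("w4.npz",K=c['intrinsics'],T=c['cam_to_world'])
for p in([.4526,.2528,.103],[.4526,.2528,.045]):print([proj(n,p,).round(1) for n in("scene","side","wrist")])
E
```

```text
6.95 [0.4525774  0.25275437 0.1604387 ] 0.03684477874875941
[array([208.4, 245.1]), array([272.2, 152.3]), array([277.8, 217.5])]
[array([210.2, 266.5]), array([272.6, 167.7]), array([277.7, 201. ])]
```

View pics/v4.png

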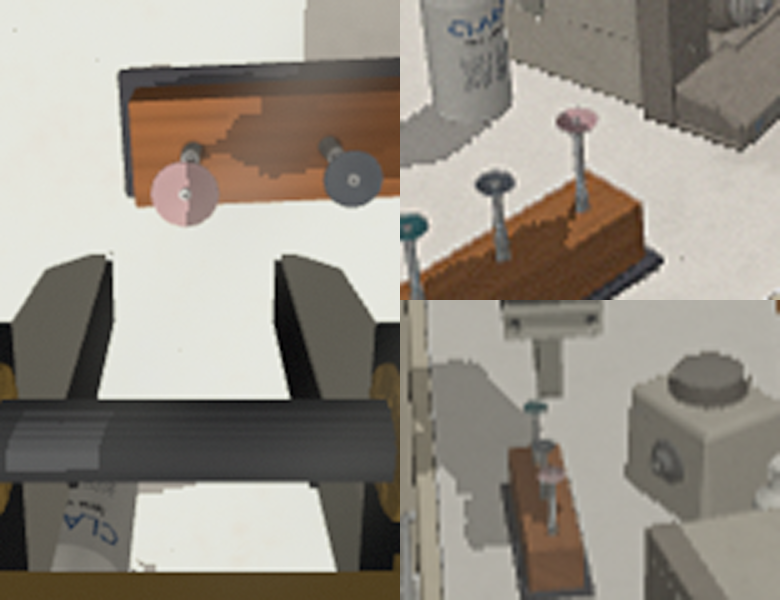

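The pink driver still stands in its well, with the cap at wrist (273.7,217.7), scene (208.9,244.9) and side (272.6,153.1). The shaft foot is at wrist (276.5,201.7). The other drivers look undisturbed.

```bash
python3 - <<'E'
from h import *
w=ray("wrist",(273.7,217.7));a=ray("scene",(208.9,244.9));c=ray("side",(272.6,153.1))
for r in (w,a,c): print(onz(r,.103).round(4))
print(tri([w,a,c]));print(onz(ray("wrist",(276.5,201.7)),.045))
p=np.array([.4526,.2528,.1604])
for dx in (0,.0075,.01):
  for dz in (0,.018): print(dx,dz,proj("wrist",p+[-dx,.0185,dz]),proj("wrist",p+[-dx,-.0185,dz]))
E
```

```text
[0.4528 0.2494 0.103 ]
[0.4525 0.2516 0.103 ]
[0.4536 0.2481 0.103 ]
(array([0.45366538, 0.24992887, 0.10167546]), [np.float64(0.7318438231328912), np.float64(0.6054014866375121), np.float64(0.1883086097380052)])
[0.45329014 0.25153511 0.045     ]
0 0 [306.32445519 242.67107234] [249.60515432 242.71545248]
0 0.018 [309.0593184 253.7144948] [246.98506543 253.7596588 ]
0.0075 0 [306.60051517 231.79285961] [249.31840938 231.84077565]
0.0075 0.018 [309.39146059 241.91798914] [246.64248355 241.96732122]
0.01 0 [306.69375683 228.11864893] [249.22155915 228.16777299]
0.01 0.018 [309.5037853  237.92861599] [246.52662883 237.97937553]
```

Re-measured cap: (0.453, 0.2495). The tips sit about 20 mm above the nominal TCP, so I'll go to TCP z of about 0.060. That clears the block even if the nominal value is right.

Emit:
apply_moves(
  plan=[
    [[0, -3, 10], [0, 0, 0]],
    [[0, -3, 25], [0, 0, 0]],
    [[0, -3, 40], [0, 0, 0]],
    [[0, -3, 55], [0, 0, 0]],
    [[0, -3, 70], [0, 0, 0]],
    [[0, -3, 85], [0, 0, 0]],
    [[0, -3, 97], [0, 0, 0]],
    [[0, -3, 100], [0, 0, 0]],
  ],
)

```text
t: 7.9
eef_pos: [0.4513, 0.2492, 0.0582]
orientation: [0.0, -3.139, 0.002]
contact_force: [-0.3, -0.2, 0.6]
width: 0.037
grip_force: 0.0
```

Emit:
apply_moves(
  plan=[
    [[0, 0, 0], [0, 0, 0]],
    [[0, 0, 0], [0, 0, 0]],
    [[0, 0, 0], [0, 0, 0]],
    [[0, 0, 0], [0, 0, 0]],
    [[0, 0, 0], [0, 0, 0]],
    [[0, 0, 0], [0, 0, 0]],
    [[0, 0, 0], [0, 0, 0]],
    [[0, 0, 0], [0, 0, 0]],
  ],
  fingers=0,
  grip_force=20,
)

```text
t: 8.7
eef_pos: [0.4531, 0.25, 0.061]
orientation: [-0.0, 3.141, 0.001]
contact_force: [-0.0, -0.2, 5.3]
width: 0.0217
grip_force: 20.0
```

Gripped: 21.7 mm at 20 N, which fits the 23 mm cap. I'll lift straight up, tip well clear of the block.

Emit:
apply_moves(
  plan=[
    [[0, 0, -3], [0, 0, 0]],
    [[0, 0, -8], [0, 0, 0]],
    [[0, 0, -14], [0, 0, 0]],
    [[0, 0, -20], [0, 0, 0]],
    [[0, 0, -26], [0, 0, 0]],
    [[0, 0, -32], [0, 0, 0]],
    [[0, 0, -38], [0, 0, 0]],
    [[0, 0, -44], [0, 0, 0]],
  ],
)

```text
t: 9.5
eef_pos: [0.4526, 0.2498, 0.105]
orientation: [-0.0, 3.141, 0.0]
contact_force: [0.7, 0.0, -0.6]
width: 0.0215
grip_force: 20.0
```

Emit:
apply_moves(
  plan=[
    [[0, 0, -12], [0, 0, 0]],
    [[0, 0, -26], [0, 0, 0]],
    [[0, 0, -40], [0, 0, 0]],
    [[0, 0, -54], [0, 0, 0]],
    [[0, 0, -68], [0, 0, 0]],
    [[0, 0, -76], [0, 0, 0]],
    [[0, 0, -76], [0, 0, 0]],
    [[0, 0, -76], [0, 0, 0]],
  ],
)

```text
t: 10.3
eef_pos: [0.4525, 0.2497, 0.1803]
orientation: [0.0, -3.141, 0.0]
contact_force: [0.0, -0.5, -0.7]
width: 0.0218
grip_force: 20.0
```

```bash
python3 - <<'E'
from h import *
s=telemetry.read_state();print(s['t'],s['eef_pos'],s['width'],s['grip_force'],s['contact_force'])
i=cams.get_image("wrist")[:,:,::-1];j=cams.get_image("side")[:,:,::-1];k=cams.get_image("scene")[:,:,::-1]
f=lambda a,x,y,s=4,w=95,h=75:cv2.resize(a[y:y+h,x:x+w],None,fx=s,fy=s,interpolation=cv2.INTER_CUBIC)
b=np.vstack([f(k,165,200),f(j,235,90)])
cv2.imwrite("pics/v5.png",np.hstack([f(i,200,140,2.5,160,240),b]))
for p in([.4531,.25,.243],[.4531,.25,.15]):print([proj(n,p,).round(1) for n in("scene","side","wrist")])
E
```

```text
10.3 [0.45250364 0.24973155 0.18026742] 0.02181564906921965 19.999962151050568 [ 0.01079366 -0.52893212 -0.7050103 ]
[array([204.5, 186.8]), array([271.3, 113. ]), array([279.1, 295.9])]
[array([207.7, 226.1]), array([272. , 139.9]), array([278.5, 229.7])]
```

View pics/v5.png

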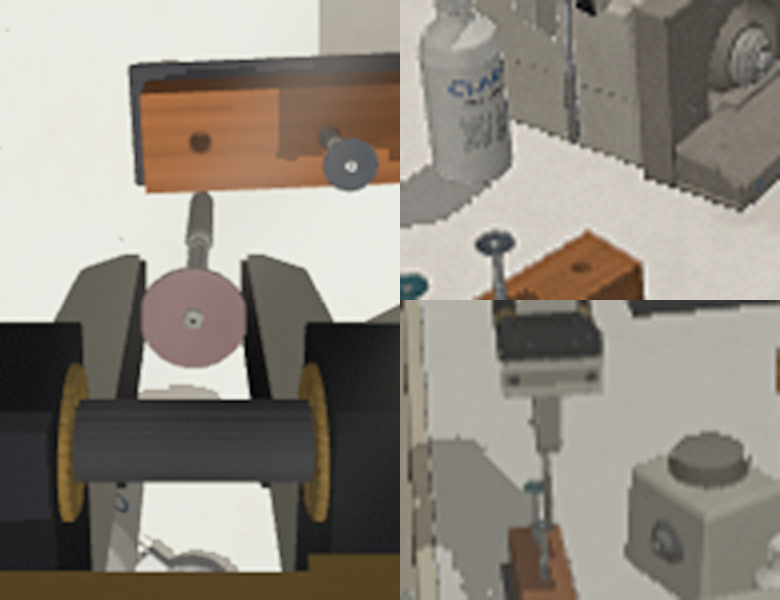

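Held and drawn clear, with the cap at wrist (277.3,267) and the tip at wrist (280.5,218.5), scene (207.9,234.6). I'll work out the tip and lean.

```bash
python3 - <<'E'
from h import *
from scipy.optimize import brentq
tip,e=tri([ray("wrist",(280.5,218.5)),ray("scene",(207.9,234.6))]);print(tip,e)
o,d=ray("wrist",(277.3,267));f=lambda t:np.linalg.norm(o+d*t-tip)-.093
for t in np.linspace(.12,.24,7):print(t,(o+d*t).round(4),round(f(t),4))
t=brentq(f,.1,.17) if f(.1)*f(.17)<0 else None
if t: c=o+d*t;print(c,np.degrees(np.arctan2(*(c-tip)[[0,2]])),np.degrees(np.arctan2(*(c-tip)[[1,2]])))
# wrist only tip, on an upright-ish driver: cap depth from the cap's size
E
```

```text
[0.45083895 0.25218401 0.13056991] [np.float64(0.7665096375816156), np.float64(0.7665096375815462)]
0.12 [0.4307 0.2492 0.2599] 0.0379
0.13999999999999999 [0.4393 0.2492 0.2418] 0.0189
0.16 [0.448  0.2492 0.2238] 0.0003
0.18 [0.4567 0.2491 0.2058] -0.0175
0.2 [0.4653 0.2491 0.1877] -0.0339
0.22 [0.474  0.2491 0.1697] -0.0474
0.24 [0.4826 0.2491 0.1517] -0.0547
[0.44814635 0.24916427 0.22348186] -1.6599766459843721 -1.861520702953745
```

Emit:
apply_moves(
  plan=[
    [[0, -4, 0], [0, 0, 0]],
    [[0, -14, 0], [0, 0, 0]],
    [[-1, -30, 0], [0, 0, 0]],
    [[-2, -52, 0], [0, 0, 0]],
    [[-3, -77, 0], [0, 0, 0]],
    [[-4, -104, 0], [0, 0, 0]],
    [[-5, -131, 0], [0, 0, 0]],
    [[-6, -158, 0], [0, 0, 0]],
  ],
)

```text
t: 11.25
eef_pos: [0.4582, 0.09, 0.1803]
orientation: [-0.0, -3.141, 0.0]
contact_force: [0.7, 0.3, 0.0]
width: 0.0213
grip_force: 20.0
```

Emit:
apply_moves(
  plan=[
    [[-1, -27, 0], [0, 0, 0]],
    [[-2, -54, 0], [0, 0, 0]],
    [[-3, -81, 0], [0, 0, 0]],
    [[-4, -108, 0], [0, 0, 0]],
    [[-5, -133, 0], [0, 0, 0]],
    [[-5, -154, 0], [0, 0, 0]],
    [[-6, -170, 0], [0, 0, 0]],
    [[-6, -180, 0], [0, 0, 0]],
  ],
)

```text
t: 12.05
eef_pos: [0.4641, -0.0899, 0.1803]
orientation: [-0.002, -3.141, 0.0]
contact_force: [0.5, -0.7, -0.9]
width: 0.0218
grip_force: 20.0
```

Emit:
apply_moves(
  plan=[
    [[0, 0, 5], [0, 0, 0]],
    [[0, 0, 12], [0, 0, 0]],
    [[0, 0, 20], [0, 0, 0]],
    [[0, 0, 26], [0, 0, 0]],
    [[0, 0, 30], [0, 0, 0]],
    [[0, 0, 30], [0, 0, 0]],
    [[0, 0, 30], [0, 0, 0]],
    [[0, 0, 30], [0, 0, 0]],
  ],
)

```text
t: 12.85
eef_pos: [0.4649, -0.0882, 0.1508]
orientation: [-0.0, 3.141, -0.0]
contact_force: [0.2, -1.3, -0.3]
width: 0.0214
grip_force: 20.0
```

```bash
python3 - <<'E'
from h import *
s=telemetry.read_state();print(s['t'],s['eef_pos'],s['orientation'],s['width'],s['grip_force'],s['contact_force'])
c=cams.calibration("wrist");np.savez("w6.npz",K=c['intrinsics'],T=c['cam_to_world'])
i=cams.get_image("wrist")[:,:,::-1];j=cams.get_image("side")[:,:,::-1];k=cams.get_image("scene")[:,:,::-1]
for n,a in(("wrist",i),("side",j),("scene",k)): cv2.imwrite(f"pics/{n}6.png",a)
f=lambda a,x,y,s,w,h:cv2.resize(a[y:y+h,x:x+w],None,fx=s,fy=s,interpolation=cv2.INTER_CUBIC)
b=np.vstack([f(k,275,160,6,66,50),f(j,255,195,6,66,50)])
cv2.imwrite("pics/v6.png",np.hstack([f(i,225,150,4,100,150),b]))
for p in([.4645,-.0885,.058],s['eef_pos']-[0,0,.05]):print([proj(n,p).round(1) for n in("scene","side","wrist")])
E
```

```text
12.85 [ 0.46488654 -0.08823885  0.15084101] [-3.47745687e-04  3.14097545e+00 -3.03260512e-04] 0.021392364940381364 19.999976456165314 [ 0.22998578 -1.31948271 -0.31468142]
[array([306.1, 203.8]), array([286.3, 232.7]), array([277.6, 206.3])]
[array([306.7, 189.8]), array([286.3, 220.4]), array([277.9, 220.1])]
```

View pics/v6.png

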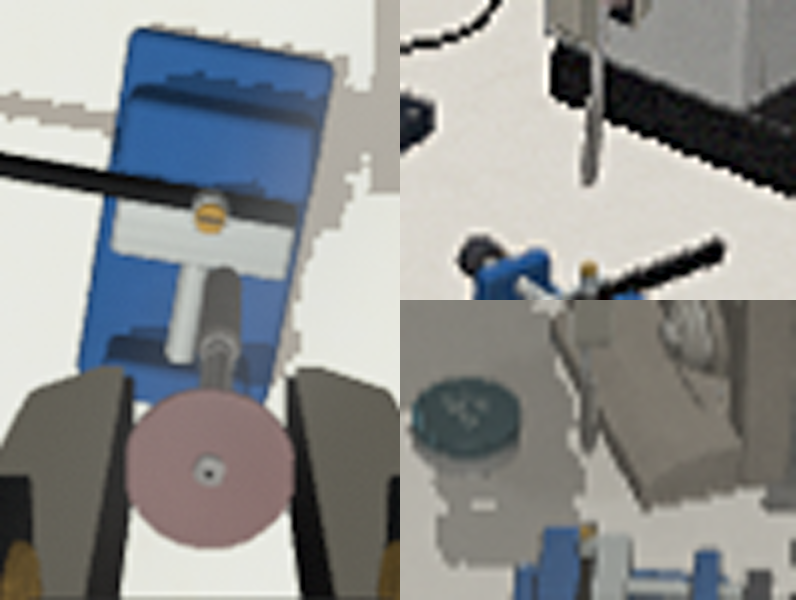

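Wrist view: screw at (276.9,203.9), cap centre (277.4,267), tip centre about (280.1,220.6). In the scene view the tip is at (305.9,189.2) and the screw at (306.1,203.4). In the side view the tip is at (285.9,218.3) and the screw at (286.1,232.9). The tip is high and clear, with a slight lean to check.

```bash
python3 - <<'E'
from h import *
print("screw",tri([ray("wrist",(276.9,203.9)),ray("scene",(306.1,203.4)),ray("side",(286.1,232.9))]), onz(ray("wrist",(276.9,203.9)),.058))
print("tip",tri([ray("wrist",(280.1,220.6)),ray("scene",(305.9,189.2)),ray("side",(285.9,218.3))]))
print("tip on z=.1",[onz(ray(*a),.1).round(4) for a in(("wrist",(280.1,220.6)),("scene",(305.9,189.2)),("side",(285.9,218.3)))])
print("cap z=.1935",onz(ray("wrist",(277.4,267)),.1935))
# shaft axis in side & scene: sub-pixel centre per row by background difference against earlier frame
for n,r0,r1,c in(("scene",172,188,307),("side",205,218,286)):
    a=cv2.imread(f"pics/{n}6.png").astype(int);b=cv2.imread(f"pics/{n}0.png").astype(int)
    D=np.abs(a-b).sum(2)[r0:r1,c-8:c+9];D=np.where(D>40,1.,0)
    m=D.sum(1)>1
    y=np.arange(r0,r1)[m];x=(D*np.arange(c-8,c+9)).sum(1)[m]/D.sum(1)[m]
    print(n,D.sum(1).astype(int));k=np.polyfit(y,x,1);print("slope",k[0],x.round(1))
    p=np.array([.4649,-.0882,.101]);v=[(proj(n,p+[ *t,.06])-proj(n,p)) for t in((0,0),(.00105,0),(0,.00105))]
    print("expected vertical,+1deg x,+1deg y:",[round(q[0]/q[1],4) for q in v])
E
```

```text
screw (array([ 0.46355874, -0.08899093,  0.05837752]), [np.float64(1.4494112488993092), np.float64(1.3499534984731487), np.float64(0.4959398359000791)]) [ 0.46216519 -0.08912102  0.058     ]
tip (array([ 0.46428325, -0.08526802,  0.10461432]), [np.float64(1.2443652549196094), np.float64(0.9714700357898953), np.float64(0.8671051796381147)])
tip on z=.1 [array([ 0.4655, -0.0865,  0.1   ]), array([ 0.4693, -0.0904,  0.1   ]), array([ 0.4647, -0.0782,  0.1   ])]
cap z=.1935 [ 0.46149906 -0.08863902  0.1935    ]
scene [ 5  4  4  4  4  6  6  7  7  8 10  7  8  8  8  7]
slope 0.0836309523809601 [304.4 305.8 305.8 306.5 305.  305.8 303.8 306.4 305.6 307.  307.4 308.7
 306.2 306.2 305.8 305.1]
expected vertical,+1deg x,+1deg y: [np.float64(-0.052), np.float64(-0.0365), np.float64(-0.0394)]
side [ 3  3  3  4  6  6  9  9  9  9 10 10  8]
slope 0.34981684981684813 [279.  279.  279.  279.5 281.  280.8 282.3 282.3 282.3 282.3 282.5 282.5
 282.2]
expected vertical,+1deg x,+1deg y: [np.float64(0.0093), np.float64(-0.0132), np.float64(0.0112)]
```

```bash
python3 - <<'E'
from h import *
for n,r,c in(("side",(196,222),(279,293)),("scene",(162,193),(299,316))):
    a=cv2.imread(f"pics/{n}6.png").astype(int).sum(2)//3
    print(n,c)
    for y in range(*r):print(y,*a[y,c[0]:c[1]])
E
```

```text
side (279, 293)
196 166 180 163 135 95 110 109 109 111 110 111 115 117 117
197 127 161 114 111 129 112 108 110 109 109 109 119 115 117
198 124 91 109 113 128 112 109 109 109 109 111 118 116 116
199 125 76 107 114 128 112 109 109 109 109 109 118 115 115
200 125 70 96 115 125 112 109 109 109 110 110 115 115 115
201 126 73 80 111 126 107 105 105 106 102 102 113 117 118
202 122 101 76 95 121 104 96 99 102 97 99 116 119 118
203 122 119 86 75 109 117 100 108 113 113 114 115 120 118
204 119 122 136 73 89 115 109 111 113 114 115 115 117 119
205 117 125 172 84 71 106 115 113 112 113 114 112 112 118
206 119 122 172 133 73 83 107 109 113 112 112 112 114 116
207 120 122 160 170 82 73 104 100 116 111 112 113 116 115
208 120 118 120 158 135 70 92 102 120 111 110 112 115 114
209 121 120 118 124 172 78 84 86 105 112 111 114 114 115
210 120 120 118 121 157 133 82 89 106 115 114 113 115 117
211 121 119 120 117 123 171 83 88 111 118 114 114 114 115
212 120 121 120 119 124 171 80 88 110 113 115 114 113 114
213 122 121 120 118 123 173 82 88 105 86 118 115 113 115
214 121 120 119 120 124 159 78 90 109 73 
[... 1749 characters left out ...]
13 213 212 212 211 220 206 88 90 147 227 215 215 212 222 227 201
184 212 213 212 213 211 221 159 89 93 156 223 214 212 213 213 215 220
185 212 215 213 214 216 223 151 87 86 184 220 214 213 213 215 212 214
186 214 212 215 211 216 222 128 92 93 201 222 215 214 211 209 213 212
187 214 212 211 214 217 225 111 93 91 197 221 215 211 214 213 212 211
188 214 215 214 215 217 225 113 89 84 225 221 214 215 214 213 213 213
189 211 213 214 214 215 226 140 86 105 230 219 213 214 212 213 211 209
190 215 212 212 212 215 221 137 79 170 223 216 213 214 211 211 214 213
191 214 211 211 213 214 216 199 198 214 219 215 213 213 212 212 214 212
192 212 214 215 212 214 215 219 219 215 214 213 212 211 212 213 214 214
```

```bash
python3 - <<'E'
from h import *
a=cv2.imread("pics/wrist6.png").astype(int).sum(2)//3
for y in range(212,248):print(y,*a[y,270:292])
c=dict(np.load("w6.npz"));c={'intrinsics':c['K'],'cam_to_world':c['T']}
t=np.array([.4649,-.0882,.1008]);
for q in ([0,0,0],[.003,0,0],[-.003,0,0],[0,.003,0],[0,-.003,0],[0,0,.0925],[.0115,0,.0925],[-.0115,0,.0925],[0,.0115,.0925],[0,-.0115,.0925]):print(q,proj("wrist",t+q,c).round(1))
E
```

```text
212 188 190 189 190 189 190 190 191 191 191 191 192 191 192 192 192 191 192 191 191 191 191
213 192 190 191 190 189 190 189 189 189 190 190 190 189 190 190 191 191 190 190 190 191 190
214 191 192 192 193 193 192 191 190 190 191 189 190 190 189 188 189 189 187 189 188 189 188
215 163 175 183 188 188 187 191 193 195 195 189 187 193 190 189 189 188 187 187 188 188 187
216 131 161 178 187 175 168 172 168 169 165 147 149 161 181 193 192 190 189 189 190 187 187
217 141 174 190 196 176 165 146 115 105 94 81 83 91 134 179 191 186 188 190 190 189 190
218 148 177 194 194 187 176 139 91 81 85 85 87 87 88 132 155 150 155 165 172 184 187
219 158 181 195 193 186 168 122 82 84 86 89 89 90 91 94 107 110 112 125 134 152 154
220 166 181 194 191 183 154 103 82 86 87 89 91 89 91 91 108 118 117 116 116 117 110
221 169 186 193 189 182 147 95 85 88 89 89 91 91 90 92 107 116 117 117 118 119 119
222 170 189 193 188 180 140 91 86 88 90 90 90 92 91 93 106 115 118 118 118 119 118
223 175 192 193 186 176 133 86 86 88 88 91 91 91 91 92 110 119 118 117 117 117 119
224 179 193 191 185 173 129 85 87 87 89 91 92 93 9
[... 1528 characters left out ...]
3 94 93 89 88 87 94 101 97 98 94 91 103 101 84 73 76 78 86 92 90 91 87
244 103 102 103 100 98 99 100 96 99 95 92 104 104 90 81 77 76 84 89 89 89 86
245 109 108 109 108 102 100 98 95 100 95 94 105 106 97 92 87 78 84 90 88 87 84
246 111 110 108 107 101 99 94 94 97 93 94 104 105 105 103 97 88 92 99 99 97 88
247 104 106 106 108 108 109 108 109 109 105 100 105 102 101 104 101 91 101 113 113 107 88
[0, 0, 0] [277.9 220.1]
[0.003, 0, 0] [277.9 223.6]
[-0.003, 0, 0] [277.9 216.5]
[0, 0.003, 0] [281.6 220.1]
[0, -0.003, 0] [274.1 220.1]
[0, 0, 0.0925] [278.1 272.7]
[0.0115, 0, 0.0925] [278.1 292.5]
[-0.0115, 0, 0.0925] [278.1 252.2]
[0, 0.0115, 0.0925] [300.2 272.7]
[0, -0.0115, 0.0925] [255.9 272.7]
```

Tip sits 1.9 mm toward +y of the TCP axis and the cap leans about 1.4° to −y and about 1.2° to −x. I'll correct this by tilting the tool while lowering part of the way.

Emit:
apply_moves(
  plan=[
    [[0, 0, 3], [0.4, 0.3, 0]],
    [[0, -0.5, 7], [0.8, 0.6, 0]],
    [[0, -1, 11], [1.1, 0.9, 0]],
    [[0, -1, 15], [1.4, 1.2, 0]],
    [[0, -1, 18], [1.4, 1.2, 0]],
    [[0, -1, 18], [1.4, 1.2, 0]],
    [[0, -1, 18], [1.4, 1.2, 0]],
    [[0, -1, 18], [1.4, 1.2, 0]],
  ],
)

```text
t: 13.8
eef_pos: [0.4647, -0.0893, 0.1326]
orientation: [-0.0, -3.121, 0.038]
contact_force: [0.6, -0.6, 0.9]
width: 0.0214
grip_force: 20.0
```

```bash
python3 - <<'E'
from h import *
s=telemetry.read_state();print(s['t'],s['eef_pos'],s['orientation'],s['width'],s['contact_force'])
im={n:cams.get_image(n)[:,:,::-1] for n in("scene","side","wrist")}
for n,a in im.items(): cv2.imwrite(f"pics/{n}7.png",a)
for n,r,c in(("scene",(178,212),(299,315)),("side",(210,240),(279,294)),("wrist",(196,224),(268,290))):
    a=im[n].astype(int); g=a.sum(2)//3
    print(n,c)
    for y in range(*r):print(y,*[f"{v}{'*' if p[2]-p[0]>50 else ''}" for v,p in zip(g[y,c[0]:c[1]],a[y,c[0]:c[1]])])
E
```

```text
13.8 [ 0.46473892 -0.08931468  0.13264549] [-1.57828118e-05 -3.12078766e+00  3.82101727e-02] 0.021371817520574793 [ 0.57215407 -0.55988339  0.90463985]
scene (299, 315)
178 211 215 220 228 200 212 215 18 137 115 2 9 26 26 23 24
179 213 213 215 217 217 223 231 170 119 104 0 8 11 16 15 13
180 213 212 213 212 212 215 221 196 105 143 220 12 0 6 3 16
181 212 213 213 213 213 216 223 193 115 119 243 206 211 215 10 0
182 211 213 212 213 211 216 222 137 103 100 217 226 223 231 200 211
183 212 213 214 213 214 215 223 113 94 91 190 219 215 217 220 224
184 212 213 212 212 211 216 226 112 94 94 221 218 214 214 216 216
185 213 212 215 214 214 216 223 115 94 88 229 218 215 212 213 213
186 215 214 215 214 214 216 227 117 95 81 234 216 213 211 214 213
187 214 214 215 212 216 218 228 90 93 85 234 218 214 213 212 213
188 214 215 213 214 214 220 231 76 98 77 235 217 216 212 211 211
189 213 214 215 214 215 218 229 80 92 116 233 220 212 215 212 213
190 213 213 214 212 215 218 216 80 93 121 230 217 212 213 213 210
191 212 213 209 213 213 219 202 77 92 124 231 216 213 212 214 213
192 215 213 214 215 216 221
[... 4825 characters left out ...]
3 191 191 191 190
216 193 193 193 192 192 192 190 192 194 187 179 159 135 125 147 180 191 189 189 189 188 189
217 191 192 191 191 191 191 192 192 188 159 123 96 80 80 89 138 180 191 187 188 186 186
218 187 187 187 188 187 188 190 193 170 110 76 82 83 86 84 91 142 181 190 188 188 186
219 187 187 186 185 185 185 187 184 139 84 81 83 86 88 86 85 101 162 191 189 187 188
220 191 190 190 188 187 186 188 168 115 78 85 85 85 87 87 86 83 152 190 188 187 186
221 189 185 187 189 189 190 194 164 105 81 84 86 86 88 89 87 85 144 182 185 184 185
222 153 147 149 162 171 183 191 156 99 82 86 86 88 88 90 88 85 142 181 185 183 183
223 101 97 99 118 128 156 167 130 89 82 86 88 88 88 90 88 85 156 193 187 186 184
```

```bash
python3 - <<'E'
from h import *
for S in ([.4645,-.0885],[.464,-.0887]):
  a=[proj("wrist",[*S,z]) for z in(.058,.083)];print(a,"tip px expected",np.array([280.5,211.5])+a[1]-a[0])
  b=proj("wrist",[S[0]+.001,S[1],.083]);d=proj("wrist",[S[0],S[1]+.001,.083]);print("per mm x,y",b-a[1],d-a[1])
  for n in("scene","side"):
    a=[proj(n,[*S,z]) for z in(.058,.083)];print(n,a[1]-a[0])
M=R.from_rotvec(telemetry.read_state()['orientation']).as_matrix();print((M.T@[0,0,-1]).round(4), (M.T@[1,0,0]).round(3),(M.T@[0,1,0]).round(3))
E
```

```text
[array([280.77266145, 213.3260291 ]), array([280.34463531, 221.18502552])] tip px expected [280.07197386 219.35899642]
per mm x,y [-0.00185136  1.18837293] [1.23780786 0.00750587]
scene [ 0.42283185 -8.09889525]
side [-0.06709818 -7.09965851]
[array([280.54799222, 212.77900983]), array([280.09790982, 220.58847746])] tip px expected [280.0499176  219.30946763]
per mm x,y [-0.00161109  1.18951258] [1.23836321 0.00744882]
scene [ 0.42497528 -8.09957504]
side [-0.0689412  -7.09994483]
[-0.0205  0.0245  0.9995] [-1.   -0.   -0.02] [ 0.     1.    -0.025]
```

Tip is within about 1 mm of the screw axis in all views, about 25 mm above it, and the shaft slope matches vertical. Lowering the last 10 mm.

Emit:
apply_moves(
  plan=[
    [[0, 0, 2], [0, 0, 0]],
    [[0, 0, 4], [0, 0, 0]],
    [[0.3, 0.2, 6], [0, 0, 0]],
    [[0.3, 0.2, 8], [0, 0, 0]],
    [[0.3, 0.2, 10], [0, 0, 0]],
    [[0.3, 0.2, 10], [0, 0, 0]],
    [[0.3, 0.2, 10], [0, 0, 0]],
    [[0.3, 0.2, 10], [0, 0, 0]],
  ],
)

```text
t: 14.75
eef_pos: [0.4642, -0.0893, 0.1225]
orientation: [0.0, -3.121, 0.038]
contact_force: [0.1, -0.3, 0.3]
width: 0.0217
grip_force: 20.0
```

```bash
python3 - <<'E'
from h import *
s=telemetry.read_state();print(s['t'],s['eef_pos'],s['width'],s['contact_force'])
im={n:cams.get_image(n)[:,:,::-1] for n in("scene","side")}
for n,r,c in(("scene",(190,208),(302,312)),("side",(220,237),(281,291))):
    a=im[n].astype(int); g=a.sum(2)//3;print(n,c)
    for y in range(*r):print(y,*[f"{v}{'*' if p[2]-p[0]>50 else ''}" for v,p in zip(g[y,c[0]:c[1]],a[y,c[0]:c[1]])])
E
```

```text
14.75 [ 0.46417694 -0.08932407  0.12253902] 0.021687778311059683 [ 0.1192164  -0.25959625  0.33684443]
scene (302, 312)
190 213 213 218 228 93 95 81 232 216 215
191 214 213 217 231 77 100 115 231 217 214
192 212 215 217 229 72 96 125 230 215 212
193 212 213 219 231 76 97 121 228 214 213
194 213 216 219 203 81 84 127 229 215 212
195 215 214 218 203 79 90 121 229 216 213
196 213 214 221 192 84 74 115 228 216 214
197 215 214 220 189 88 85 148 225 217 213
198 215 209 218 218 86 87 194 222 216 213
199 212 212 217 223 73 96 224 219 215 212
200 211 214 218 220 157 201 219 215 216 213
201 212 213 214 218 210 220 213 213 214 214
202 211 211 215 219 219 220 213 213 211 214
203 214 214 218 202 184 206 218 215 208 211
204 213 215 223 132* 100* 132* 227 216 217 218
205 218 217 224 81 73* 118 218 230 232 233
206 219 221 231 93 108 115 178 150 166 128
207 227 207 215 108 123 111 89 54 72 13
side (281, 291)
220 121 121 122 110 86 89 131 171 169 80
221 122 143 118 106 88 91 134 171 168 133
222 123 158 120 107 86 89 133 171 169 168
223 121 120 121 109 88 89 133 172 167 168
224 121 122 122 107 88 90 133 172 168 168
225 121 121 123 107 85 87 126 172 169 167
226 122 122 122 111 82 84 102 173 170 168
227 124 124 124 116 85 85 106 174 170 169
228 125 125 125 124 93 90 125 178 173 173
229 126 127 126 128 113 110 129 166 177 177
230 128 131 153 127 128 130 152 150 179 176
231 131 134 171 129 128 122 168 181 177 177
232 119 117 116 118 125 91 104 183 180 178
233 70 69 69 79 108* 98* 95 174 165 165
234 68 69 73 85 96 110 126 133 116 122
235 80 80 80 74 109 130 138 126 125 127
236 94 95 95 75 121 130 117 158 154 153
```

The gap reads about 15 mm in both views, the columns are aligned and the pose is steady.

```bash
python3 -c "
from rig import order
print(order.finish_job())"
```

```text
the job is handed in; nothing more can be done
None
```

I handed the job in with the pink driver held upright over the hinge screw. By my camera measurements the tip is about 15 mm clear of the screw, within about 1 mm sideways, and the lean is within about 1°. The first grasp slipped off the cap before the second one held.

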